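# Close up the downdraft box for sanding

### The arm

A 7-joint arm with a two-finger parallel gripper is mounted at the origin on the work surface. World frame = base frame: x ahead of the robot, y to its left, z up, the work surface at z = 0. Lengths are in m, angles in degrees, forces in N, time in s.
With the tool pointing down it reaches from about 0.35 to 0.775 m from the base axis. Payload 3.1 kg.
Tool frame: the origin (TCP) lies on the centre line of the jaws, within the pads' length; the fingertips stand 17 mm ahead of it and the grasp point (between the pads) lies 2 mm behind it (robot.tip_reach is the distance from the TCP to the fingertips, in m); z points along the fingers, y is the direction in which the jaws open and shut (so a half turn about z gives the same grasp; the last joint's range is limited). The gripper opens to 85 mm and grips with 20 to 120 N. Pads are 22 mm wide; open, the fingers measure 114 mm over their backs; the gripper's body (76 mm by 85 mm) begins 54 mm behind the grasp point. The pads swing forward as they close: fully open they stand 13 mm farther back than shut.
Start: joints at [66.824, 17.813, 0.802, 86.603, -0.252, 75.585, -1.558], TCP at [0.195, -0.514, 0.248] pointing down, gripper open.
Joint ranges: [-154.91, 154.91], [-16.99, 109.72], [-72.82, 74.43], [7.12, 147.25], [-82.49, 262.49], [11.32, 116.49], [-174.64, 174.64]. Speed limits (degrees/s): [159.86, 159.86, 180, 180, 180, 180, 180].

### API

Orientations are given as [roll, pitch, yaw] about the fixed x, y, z axes, in that order (R = Rz(yaw) Ry(pitch) Rx(roll)).
In Python, from station import robot, fingers, vision, workorder, recognise gives the robot as it stands. Calls block until the motion is done:
- robot.move_to(position, orientation): joint-space move of the TCP to a pose.
- robot.line_to(position, orientation=None, velocity=0.15, f_stop=None): straight line of the TCP; orientation=None keeps the orientation; velocity is the mean speed in m/s. With f_stop (N) it stops when the force on the tool has changed by that much, and returns True; else False.
- robot.move_j(angles): joint-space move.
- fingers.gripper_to(opening, force=None): opening from 0.0 (shut) to 1.0 (fully open); force is the grip in N (None keeps the last); returns when the fingers have stopped.
- robot.pause(seconds).
- robot.inverse_kinematics(position, orientation): joint angles nearest the present ones, or None.
- vision.grab_frame(name): name is "side" or "top"; returns the picture (480x640x3 uint8, red, green, blue); there is no depth.
- vision.calibration(name): a dict with "mtx" (3x3 intrinsics, pixels), "k1" (the pictures are not rectified: a ray, as slopes to the right and down, at radius r is drawn at 1 + k1 r^2 times it, then the intrinsics apply), "extrinsics" (4x4, takes a point from world to camera coordinates). Camera axes: x right, y up, looking along -z (the intrinsics and any distortion apply to the point x, -y, -z); pixel columns grow to the right and rows downward; lengths in m; the calibration is good to about 2 mm. A picture is of the moment at which its call begins. calibration takes no time and is no camera call.
A pose or a line that the arm cannot do raises robot.PlanningError and nothing moves.
- workorder.close_job(): hands the job in, once; it reports no verdict.
Trained networks look in the newest picture that a camera, given by its name, has taken for a name from the list of things; names that differ only in an ending like _2 or _b are one class to them, and where a whole thing is asked for, a point or a joint stands for the part that bears it (a point fixed in the world has none). Each returns a list of dicts, best first, with "p" (0 to 1); they miss things now and then, are a little off and sometimes report something else, mostly with a low value. They report only what shows in the picture. A call takes as long as a camera call.
- recognise(label, camera): "rect" ([centre column, centre row, width, height] in pixels, round what is visible of it).
Readings, each from a call of its own:
- robot.current_time_s(): time.
- robot.current_joint_positions(): joint angles.
- robot.current_dq(): joint speeds.
- robot.current_joint_torque(): joint torques, N m.
- robot.current_tool_pos(): TCP position.
- robot.current_eef_rot(): TCP orientation.
- robot.current_contact_force(): force on the tool from outside, world axes, zero at the start.
- robot.current_torque(): the same for the moment, N m.
- robot.current_finger_gap(): opening from 0.0 (shut) to 1.0 (fully open).
Only numpy, scipy, OpenCV 4.12 (cv2) and the standard library are available. Lean on these libraries where they do the work, as an engineer would, in place of code of your own. Each camera call takes 0.05 s, during which the arm holds its last target. There are 200 camera calls.

### The job

Get the bench ready for dry sanding. Slide every aluminium bottle along the bench, upright and never lifted or toppled, into the steel bottle rack right up to the back rail, and close the two open bays of the extraction box with the two filter plates: hook each plate's far edge (the edge away from its handle) under the lip, then lower the handle end until the plate lies flat on its ledges. Only when all that is done, pull the blast gate fully open; leave the sanding block, brush pot and glasses case where they are.

Things in the scene. Friction and masses are not known exactly. Their poses are not given: they have to be found in the camera images.
- box: Grey steel extraction box fixed on the bench, 190 (x) x 226 (y) mm. Origin: centre of its underside; +x to the lip side, away from the robot; +y to the left, where an aluminium blast gate (92 mm high) and a hose running off in +x sit. Two open bays side by side; walls and the 12 mm divider between them are 70 mm high, the far wall 76 mm with a 4 mm thick lip on it (top at 80 mm).
- bay_left (a point): Centre of the left bay at ledge height (60 mm above the bench); axes as the box. Bay: 166 mm long (x -83 to +83), 98 mm wide. 12 mm wide ledges at near and far end lie at z = 0; near wall, side wall and divider rise 10 mm above. The lip overhangs the far end by 16 mm (x +67 to +83), underside at z = 16 mm, so a plate goes in only tilted, far edge first.
- bay_right (a point): The same point of the right bay.
- plate_a: Loose filter plate: slotted aluminium, 160 (x) x 90 (y) x 8 mm, about 0.32 kg, flat on the bench at the left, handle end roughly towards the robot. Origin: centre of its underside; +x to the hook edge. Steel bow handle on top at x = -25 mm: square bar 12 x 12 mm, 72 mm long along y, 22 to 34 mm above the plate's top face, on two posts 60 mm apart. Fits either bay.
- plate_b: The second filter plate, the same.
- plate_a_hook (a point): Middle of the lower edge of plate_a's hook end (plate x = +80, z = 0).
- plate_a_free (a point): Middle of the lower edge of plate_a's free (handle) end (plate x = -80, z = 0).
- plate_a_bar (a point): Centre of plate_a's handle bar (plate x = -25, y = 0, z = 36 mm above the underside).
- plate_b_hook (a point): The same point of plate_b's hook edge.
- plate_b_free (a point): The same point of plate_b's free edge.
- plate_b_bar (a point): Centre of plate_b's handle bar.
- gate (a joint): Blade of the blast gate: 0 is shut, 0.070 m is fully open. It slides towards box -x (towards the robot), with about 3 N of friction, and stays where it is left.
- gate_tab (a point): On the upright steel pull tab at the near end of the gate blade, 15 mm below the tab's top edge (about 90 mm above the bench); moves with the blade. The tab is 8 mm thick along box x, 40 mm wide along box y, 65 mm tall. With the gate shut 43 mm are free between tab and gate frame; the tab's side is 5 mm from the box's wall.
- rack: Bottle rack fixed on the bench at the right: low steel rails round a flush black mat, 300 mm wide inside (y), open at its -x side (facing left). Origin: centre of the width, on the bench; +x to the back rail (inner face at x = +50 mm, 50 mm high). Side rails 30 mm high, inner faces at y = +-150 mm, from x = -60 to +50. A bottle touching the back rail has x = +18 mm.
- bottle_1: Aluminium lacquer bottle with a paper band and black cap, standing on the bench in front of the rack's open side: 64 mm diameter up to 165 mm, then a neck 34 mm wide, 205 mm tall, about 0.5 kg. Origin: centre of its underside, z up its axis. Two or three bottles are there; an absent one reads None from the start.
- bottle_2: Aluminium lacquer bottle with a paper band and black cap, standing on the bench in front of the rack's open side: 64 mm diameter up to 165 mm, then a neck 34 mm wide, 205 mm tall, about 0.5 kg. Origin: centre of its underside, z up its axis. Two or three bottles are there; an absent one reads None from the start.
- bottle_3: Aluminium lacquer bottle with a paper band and black cap, standing on the bench in front of the rack's open side: 64 mm diameter up to 165 mm, then a neck 34 mm wide, 205 mm tall, about 0.5 kg. Origin: centre of its underside, z up its axis. Two or three bottles are there; an absent one reads None from the start.
- sanding_block: Cork sanding block lying on the bench in front of the box, 65 x 110 x 30 mm; leave alone.
- brush_pot: Red round pot of brushes beyond the box, 80 mm diameter, about 200 mm tall; leave alone.
- glasses_case: Black glasses case beyond the box, 65 x 165 x 36 mm; leave alone.

How it is judged (in metres and radians):
On the way, in this order (a step that is already met when the one before it is completed fails the run):
1. both filter plates lie hooked and flat in the bays and every bottle stands in the rack, with the blast gate not yet pulled open (((x of plate_a_hook in the frame of bay_left between 0.071 and 0.086 m and y of plate_a_hook in the frame of bay_left between -0.01 and 0.01 m and y of plate_a_free in the frame of bay_left between -0.01 and 0.01 m and z of each of plate_a_hook, plate_a_free in the frame of bay_left below 0.003 m and z of plate_a_free in the frame of bay_left above -0.004 m) or (x of plate_a_hook in the frame of bay_right between 0.071 and 0.086 m and y of plate_a_hook in the frame of bay_right between -0.01 and 0.01 m and y of plate_a_free in the frame of bay_right between -0.01 and 0.01 m and z of each of plate_a_hook, plate_a_free in the frame of bay_right below 0.003 m and z of plate_a_free in the frame of bay_right above -0.004 m)) and ((x of plate_b_hook in the frame of bay_left between 0.071 and 0.086 m and y of plate_b_hook in the frame of bay_left between -0.01 and 0.01 m and y of plate_b_free in the frame of bay_left between -0.01 and 0.01 m and z of each of plate_b_hook, plate_b_free in the frame of bay_left below 0.003 m and z of plate_b_free in the frame of bay_left above -0.004 m) or (x of plate_b_hook in the frame of bay_right between 0.071 and 0.086 m and y of plate_b_hook in the frame of bay_right between -0.01 and 0.01 m and y of plate_b_free in the frame of bay_right between -0.01 and 0.01 m and z of each of plate_b_hook, plate_b_free in the frame of bay_right below 0.003 m and z of plate_b_free in the frame of bay_right above -0.004 m)) and x of bottle_1 in the frame of rack between -0.007 and 0.025 m and y of bottle_1 in the frame of rack between -0.125 and 0.125 m and angle between each of bottle_1, bottle_2, bottle_3's own z axis and vertical below 0.08 rad and linear speed of each of bottle_1, bottle_2, bottle_3 below 0.02 m/s and x of bottle_2 in the frame of rack between -0.007 and 0.025 m and y of bottle_2 in the frame of rack between -0.125 and 0.125 m and x of bottle_3 in the frame of rack between -0.007 and 0.025 m and y of bottle_3 in the frame of rack between -0.125 and 0.125 m and value of joint gate below 0.025 m), for 0.2 s.
2. the blast gate is pulled fully open (value of joint gate above 0.06 m), for 0.2 s.
At the end, for the whole second after the job is handed in: Each plate rests in a bay, hook edge at least 4 mm under the lip, both ends within 3 mm of the ledges, handle end near; every bottle present stands upright at rest between the rack's side rails, within 25 mm of the back rail; the blast gate is open at least 60 of 70 mm (((x of plate_a_hook in the frame of bay_left between 0.071 and 0.086 m and y of plate_a_hook in the frame of bay_left between -0.01 and 0.01 m and y of plate_a_free in the frame of bay_left between -0.01 and 0.01 m and z of each of plate_a_hook, plate_a_free in the frame of bay_left below 0.003 m and z of plate_a_free in the frame of bay_left above -0.004 m) or (x of plate_a_hook in the frame of bay_right between 0.071 and 0.086 m and y of plate_a_hook in the frame of bay_right between -0.01 and 0.01 m and y of plate_a_free in the frame of bay_right between -0.01 and 0.01 m and z of each of plate_a_hook, plate_a_free in the frame of bay_right below 0.003 m and z of plate_a_free in the frame of bay_right above -0.004 m)) and ((x of plate_b_hook in the frame of bay_left between 0.071 and 0.086 m and y of plate_b_hook in the frame of bay_left between -0.01 and 0.01 m and y of plate_b_free in the frame of bay_left between -0.01 and 0.01 m and z of each of plate_b_hook, plate_b_free in the frame of bay_left below 0.003 m and z of plate_b_free in the frame of bay_left above -0.004 m) or (x of plate_b_hook in the frame of bay_right between 0.071 and 0.086 m and y of plate_b_hook in the frame of bay_right between -0.01 and 0.01 m and y of plate_b_free in the frame of bay_right between -0.01 and 0.01 m and z of each of plate_b_hook, plate_b_free in the frame of bay_right below 0.003 m and z of plate_b_free in the frame of bay_right above -0.004 m)) and x of bottle_1 in the frame of rack between -0.007 and 0.025 m and y of bottle_1 in the frame of rack between -0.125 and 0.125 m and angle between each of bottle_1, bottle_2, bottle_3's own z axis and vertical below 0.08 rad and linear speed of each of bottle_1, bottle_2, bottle_3, plate_a, plate_b below 0.02 m/s and x of bottle_2 in the frame of rack between -0.007 and 0.025 m and y of bottle_2 in the frame of rack between -0.125 and 0.125 m and x of bottle_3 in the frame of rack between -0.007 and 0.025 m and y of bottle_3 in the frame of rack between -0.125 and 0.125 m and value of joint gate above 0.06 m); the robot touches nothing.
It fails at once if a bottle is toppled (leans more than 30 degrees) (angle between any of bottle_1, bottle_2, bottle_3's own z axis and vertical above 0.52 rad).
It fails at once if a bottle is lifted off the bench by more than 25 mm (height (world z) of any of bottle_1, bottle_2, bottle_3 above 0.025 m).
It fails at once if the sanding block, brush pot or glasses case is shifted by more than 40 mm (distance of any of sanding_block, brush_pot, glasses_case from where it was at the start of the episode above 0.04 m).
Of bottle_1, bottle_2, bottle_3 only 2 to 3 are there at a start; the rules pass over those that are not, and their reading is None.
At some moment in a run one of plate_a, plate_b may be knocked a few centimetres aside while the robot is not near it.
Once in a run the grip may slacken for a moment while it holds something.
It also fails if it takes over 210 s, if anything falls off the work surface, if the arm or the gripper's body presses on something with over 40 N, if the wrist force passes 120 N, or if a joint passes its speed limit or range.

## Working session

There is one attempt and no reset: what is moved stays moved. The work goes in short steps, each a Python script; the robot and the scene stay as the last script left them, time stands still between calls to the robot, and variables do not carry over. Pictures are saved under pics/ and viewed, about 12 in all and at most 16, crops included, and the job is handed in when it is done.

```bash
ls; mkdir -p pics; cat > h.py <<'E'
import numpy as np, cv2
from station import robot, fingers, vision, workorder, recognise
def snap(cam,name=None,crop=None,scale=1):
    im=vision.grab_frame(cam)
    if name:
        o=im[:,:,::-1]
        if crop: o=o[crop[1]:crop[3],crop[0]:crop[2]]
        if scale!=1: o=cv2.resize(o,None,fx=scale,fy=scale,interpolation=cv2.INTER_CUBIC)
        cv2.imwrite('pics/'+name+'.png',o)
    return im
def proj(cam,P):
    c=vision.calibration(cam);P=np.atleast_2d(P).astype(float)
    q=(np.asarray(c['extrinsics'])@np.c_[P,np.ones(len(P))].T)[:3]
    s=np.array([q[0]/-q[2],-q[1]/-q[2]]);s=s*(1+c['k1']*(s**2).sum(0))
    m=np.asarray(c['mtx']);return np.c_[m[0,0]*s[0]+m[0,2],m[1,1]*s[1]+m[1,2]]
def unproj(cam,uv,z):
    c=vision.calibration(cam);m=np.asarray(c['mtx']);E=np.asarray(c['extrinsics']);R,t=E[:3,:3],E[:3,3]
    out=[]
    for u,v in np.atleast_2d(uv):
        d=np.array([(u-m[0,2])/m[0,0],(v-m[1,2])/m[1,1]]);s=d.copy()
        for _ in range(20): s=d/(1+c['k1']*(s@s))
        r=R.T@np.array([s[0],-s[1],-1]);o=-R.T@t;out.append(o+r*(z-o[2])/r[2])
    return np.array(out)
def rec(l,cam):
    return [(round(d['p'],2),[round(x,1) for x in d['rect']]) for d in recognise(l,cam)]
E
python3 - <<'E'
from h import *
for c in('top','side'):
    snap(c,c+'0');k=vision.calibration(c);E=np.array(k['extrinsics']);print(c,np.round(k['mtx'],1).tolist(),k['k1'],'cam at',-E[:3,:3].T@E[:3,3],'look',-E[2,:3])
    for l in('box','plate_a','plate_a_bar','gate_tab','rack','bottle_1','sanding_block','brush_pot','glasses_case'): print(l,rec(l,c))
E
```

```text
pics
top [[596.6, 0.0, 325.3], [0.0, 596.6, 236.4], [0.0, 0.0, 1.0]] -0.1984295703954557 cam at [0.37092596 0.06455012 1.29709019] look [ 0.15579445 -0.0228119  -0.98752605]
box [(0.83, [270.8, 168.2, 160.8, 242.3])]
plate_a [(0.9, [131.3, 257.5, 47.2, 72.0]), (0.86, [201.0, 308.8, 48.6, 75.5])]
plate_a_bar [(0.76, [203.1, 304.6, 48.8, 74.8]), (0.71, [489.0, 200.4, 54.6, 45.0])]
gate_tab [(0.91, [221.4, 247.7, 26.0, 30.6]), (0.43, [329.8, 319.6, 60.3, 31.9])]
rack [(0.81, [506.0, 273.6, 98.8, 145.1]), (0.49, [223.0, 246.9, 19.6, 32.4])]
bottle_1 [(0.95, [477.4, 241.0, 52.9, 38.7]), (0.68, [489.1, 199.9, 51.9, 46.9]), (0.68, [445.1, 289.8, 46.4, 34.3]), (0.31, [203.4, 307.9, 44.4, 76.5])]
sanding_block [(0.92, [329.6, 319.1, 55.4, 33.9]), (0.59, [221.7, 247.9, 21.4, 32.6]), (0.53, [290.6, 146.4, 75.5, 37.1])]
brush_pot [(0.87, [366.2, 132.6, 60.1, 81.2])]
glasses_case [(0.96, [290.4, 145.1, 76.0, 38.2]), (0.23, [328.5, 318.4, 54.8, 35.1])]
side [[488.2, 0.0, 315.7], [0.0, 488.2, 241.7], [0.0, 0.0, 1.0]] -0.033466377544668316 cam at [0.12822437 0.94339769 0.91383748] look [ 0.3332056  -0.68953537 -0.64305132]
box [(0.79, [240.9, 267.4, 225.1, 97.1]), (0.69, [246.5, 387.4, 80.7, 64.3])]
plate_a [(0.72, [245.9, 386.9, 84.5, 61.6]), (0.68, [322.1, 348.6, 75.5, 48.3])]
plate_a_bar [(0.57, [324.3, 349.9, 80.4, 49.5])]
gate_tab [(0.69, [285.6, 301.0, 26.5, 29.2])]
rack [(0.79, [407.6, 191.2, 59.5, 53.7]), (0.29, [241.1, 267.1, 223.4, 93.4])]
bottle_1 [(0.86, [345.6, 167.0, 25.8, 65.6]), (0.76, [387.8, 193.9, 24.6, 64.9]), (0.58, [367.5, 176.9, 22.7, 64.9]), (0.29, [288.8, 298.6, 28.8, 31.6])]
sanding_block [(0.75, [377.1, 271.5, 45.2, 38.0]), (0.35, [246.6, 388.8, 85.2, 62.2])]
brush_pot [(0.69, [262.0, 195.7, 47.2, 77.2])]
glasses_case [(0.87, [234.4, 251.7, 43.5, 46.8])]
```

View pics/top0.png

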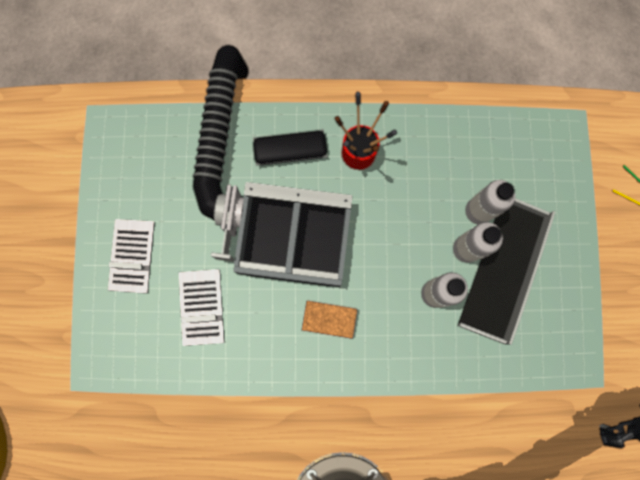

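View pics/side0.png

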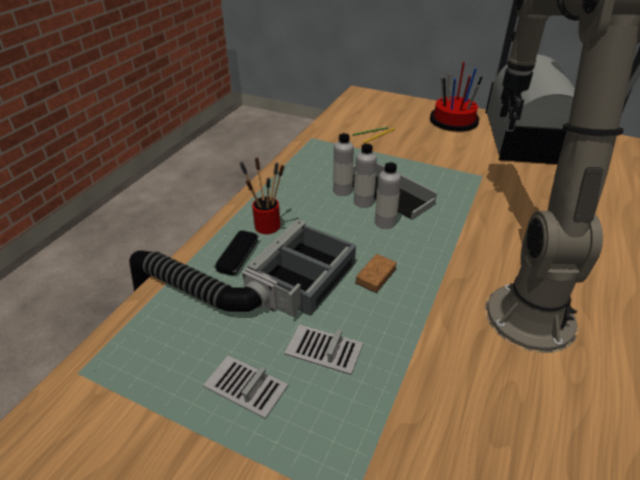

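Three bottles stand around (490,200), (479,242) and (445,290). The rack is skewed, with its back rail running from (551,212) to (508,342). The box top spans (240–352, 184–285). The plates are near (131,257) and (201,308). I'll zoom in for the corners.

```bash
python3 - <<'E'
import cv2
im=cv2.imread('pics/top0.png')
def c(n,x0,y0,x1,y1,s):
    o=cv2.resize(im[y0:y1,x0:x1],None,fx=s,fy=s,interpolation=cv2.INTER_CUBIC)
    for x in range((x0+19)//20*20,x1,20): cv2.putText(o,str(x),((x-x0)*s-10,10),0,.4,(0,0,255),1);cv2.line(o,((x-x0)*s,12),((x-x0)*s,18),(0,0,255),1)
    for y in range((y0+19)//20*20,y1,20): cv2.putText(o,str(y),(0,(y-y0)*s+4),0,.4,(0,0,255),1)
    cv2.imwrite('pics/%s.png'%n,o)
c('cbox',100,170,360,350,3);c('crack',415,170,565,350,3)
E
```

```text
(no output)
```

View pics/cbox.png

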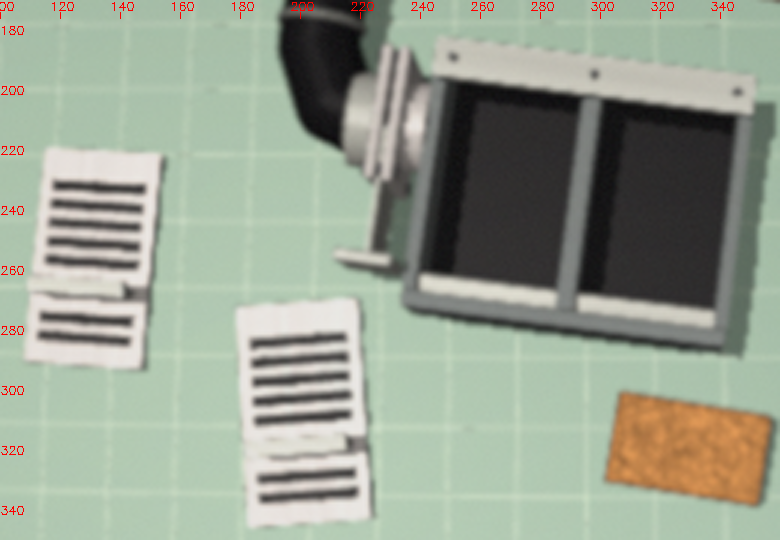

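View pics/crack.png

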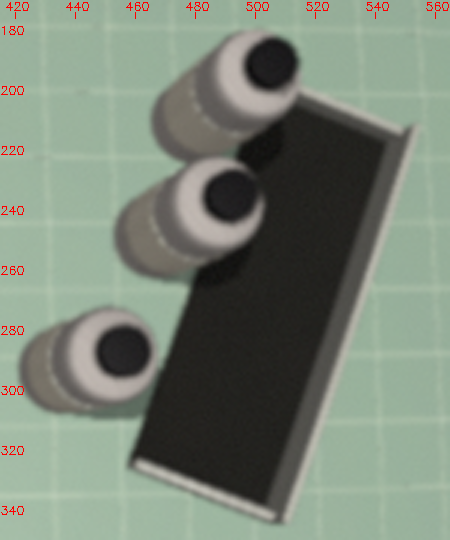

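Corners read off: lip (244.7,182)–(351.7,195.3), near wall (234.7,271)–(340.7,285), bottle caps (505.7,190.7), (492.3,234.7) and (456,287). Next I fit the poses.

```bash
python3 - <<'E'
from h import *
from scipy.optimize import least_squares
def fit(n,uv,loc,x0):
    loc=np.array(loc)/1000.;uv=np.array(uv)
    def W(p): 
        c,s=np.cos(p[2]),np.sin(p[2]);return np.c_[p[0]+c*loc[:,0]-s*loc[:,1],p[1]+s*loc[:,0]+c*loc[:,1],loc[:,2]]
    r=least_squares(lambda p:(proj('top',W(p))-uv).ravel(),x0)
    print(n,np.round(r.x[:2],4),round(np.degrees(r.x[2]),2),'res',np.round(r.fun,1));return r.x
fit('box',[(244.7,182),(351.7,195.3),(234.7,271),(340.7,285)],[(95,113,80),(95,-113,80),(-95,113,70),(-95,-113,70)],[.6,.1,0])
fit('P_left',[(116,219.3),(154.7,221.3),(108,290),(148,293)],[(80,45,8),(80,-45,8),(-80,45,8),(-80,-45,8)],[.5,.5,0])
fit('P_right',[(178.3,272.3),(219,269),(183,345.7),(224,342.3)],[(80,45,8),(80,-45,8),(-80,45,8),(-80,-45,8)],[.4,.3,0])
fit('rack',[(553.7,211.7),(509,344),(458.5,325)],[(56,156,50),(56,-156,50),(-60,-156,30)],[.5,-.3,-1.9])
print(unproj('top',[(505.7,190.7),(492.3,234.7),(456,287)],.205))
print('tab',unproj('top',[(220.5,256)],.105), 'block',unproj('top',[(329.6,319.1)],.03),'pot',unproj('top',[(360,150)],.0),'case',unproj('top',[(290,147)],.036))
E
```

```text
box [0.5708 0.1038] -6.89 res [ 0.5 -0.2  0.4 -0.7 -1.8  0.7  0.8  0.1]
P_left [0.5303 0.4633] -3.4 res [-0.1 -0.4 -0.  -0.1  0.4  0.2 -0.3  0.2]
P_right [0.4188 0.3042] 5.07 res [-0.  -0.1 -0.1 -0.2 -0.1  0.1  0.1  0.3]
rack [ 0.5015 -0.3622] -111.92 res [ 0.3 -0.5  0.5  0.4 -0.7  0. ]
[[ 0.63320937 -0.30884324  0.205     ]
 [ 0.5471515  -0.27752701  0.205     ]
 [ 0.44849471 -0.20350984  0.205     ]]
tab [[0.51843512 0.24864099 0.105     ]] block [[0.39389903 0.02650934 0.03      ]] pot [[ 0.77401048 -0.04429959  0.        ]] case [[0.76884297 0.11294061 0.036     ]]
```

```bash
cat >> h.py <<'E'
from scipy.spatial.transform import Rotation as Ro
BOX=np.array([.5708,.1038,-6.89]);RACK=np.array([.5015,-.3622,-111.92])
def w(fr,x,y,z=0):
    a=np.radians(fr[2]);return np.array([fr[0]+np.cos(a)*x-np.sin(a)*y,fr[1]+np.sin(a)*x+np.cos(a)*y,z])
def ori(yaw,tilt=0,s=1):
    "tool y along direction yaw; tilt (deg) dips that direction; s picks the half turn"
    return (Ro.from_euler('zy',[0,0])*Ro.from_euler('ZYZX',[yaw,tilt,90*s,180],degrees=True)).as_euler('xyz',degrees=True)
def pick_s(pos,yaw,tilt=0):
    q0=np.array(robot.current_joint_positions());best=None
    for s in(1,-1):
        q=robot.inverse_kinematics(pos,ori(yaw,tilt,s))
        if q is not None:
            c=np.abs(np.array(q)-q0).max()
            if best is None or c<best[0]: best=(c,s,np.round(q))
    return best
E
python3 - <<'E'
from h import *
for a in ((.63321,-.30884),(.54715,-.27753),(.4485,-.2035)):
    print(pick_s([*a,.192],RACK[2]))
for b in (.055,-.055):
    for t in (0,16): print('bay',pick_s(w(BOX,-.025,b,.12),BOX[2],t))
print(ori(RACK[2]),robot.current_time_s())
P=[(.63321,-.30884,.09),(.54715,-.27753,0),(.4485,-.2035,-.095)]
for x,y,yt in P:
    _,s,_=pick_s([x,y,.192],RACK[2]);o=ori(RACK[2],0,s)
    robot.move_to([x,y,.26],o);fingers.gripper_to(.75,40)
    robot.line_to([x,y,.193],o);fingers.gripper_to(0,40)
    g=robot.current_finger_gap()
    h=robot.line_to(w(RACK,.016,yt,.193),velocity=.07,f_stop=15)
    p=robot.current_tool_pos();fingers.gripper_to(.75);robot.line_to([p[0],p[1],.26])
    print(g,h,np.round(p,3),robot.current_time_s())
robot.move_to([.4,.0,.40],o)
snap('side','s1');snap('top','t1')
for l in ('bottle_1',):print(rec(l,'top'),rec(l,'side'))
print(rec('plate_a','top'))
E
```

```text
Traceback (most recent call last):
  File "h.py", line 36, in pick_s
    q=robot.inverse_kinematics(pos,ori(yaw,tilt,s))
                                   ~~~^^^^^^^^^^^^
  File "h.py", line 32, in ori
    return (Ro.from_euler('zy',[0,0])*Ro.from_euler('ZYZX',[yaw,tilt,90*s,180],degrees=True)).as_euler('xyz',degrees=True)
                                      ~~~~~~~~~~~~~^^^^^^^^^^^^^^^^^^^^^^^^^^^^^^^^^^^^^^^^^
  File "scipy/spatial/transform/_rotation.pyx", line 1413, in scipy.spatial.transform._rotation.Rotation.from_euler
ValueError: Expected axis specification to be a non-empty string of upto 3 characters, got ZYZX
```

```bash
sed -i "s/    return (Ro.from_euler('zy'.*/    return (Ro.from_euler('ZYZ',[yaw,tilt,90*s],degrees=True)*Ro.from_euler('x',180,degrees=True)).as_euler('xyz',degrees=True)/" h.py
python3 - <<'E'
from h import *
for a in ((.63321,-.30884),(.54715,-.27753),(.4485,-.2035)):
    print(pick_s([*a,.192],RACK[2]))
for b in (.055,-.055):
    for t in (0,16): print('bay',pick_s(w(BOX,-.025,b,.12),BOX[2],t))
print(ori(RACK[2]),robot.current_time_s())
P=[(.63321,-.30884,.09),(.54715,-.27753,0),(.4485,-.2035,-.095)]
for x,y,yt in P:
    _,s,_=pick_s([x,y,.192],RACK[2]);o=ori(RACK[2],0,s)
    robot.move_to([x,y,.26],o);fingers.gripper_to(.75,40)
    robot.line_to([x,y,.193],o);fingers.gripper_to(0,40)
    g=robot.current_finger_gap()
    h=robot.line_to(w(RACK,.016,yt,.193),velocity=.07,f_stop=15)
    p=robot.current_tool_pos();fingers.gripper_to(.75);robot.line_to([p[0],p[1],.26])
    print(g,h,np.round(p,3),robot.current_time_s())
robot.move_to([.4,.0,.40],o)
snap('side','s1');snap('top','t1')
for l in ('bottle_1',):print(rec(l,'top'),rec(l,'side'))
print(rec('plate_a','top'))
E
```

```text
(np.float64(82.62674005345147), -1, array([ 40.,  42., -31.,  62.,  20.,  81.,  81.]))
(np.float64(83.45166232667202), -1, array([ 45.,  30., -30.,  80.,  15.,  74.,  82.]))
(np.float64(83.9467025010361), -1, array([ 48.,  16., -31., 100.,   9.,  67.,  82.]))
bay (np.float64(54.216452809151775), 1, array([ 17.,  37., -53.,  91.,  32.,  68., -50.]))
bay (np.float64(56.34551799379778), 1, array([ 10.,  44., -44.,  76.,  20.,  84., -39.]))
bay (np.float64(44.451706260232115), 1, array([ 22.,  29., -41.,  97.,  21.,  62., -32.]))
bay (np.float64(46.77967505511836), 1, array([ 20.,  40., -41.,  82.,  19.,  82., -29.]))
[180.     0.   -21.92] 1.0
0.38226029279226953 False [ 0.582 -0.406  0.195] 6.9083
0.3859191175105343 False [ 0.5   -0.372  0.195] 11.4583
0.3851769181960663 False [ 0.41  -0.338  0.195] 16.6083
[(0.69, [533.6, 223.5, 56.8, 46.2]), (0.64, [506.9, 308.1, 55.7, 31.4]), (0.61, [520.8, 264.1, 57.8, 37.9]), (0.31, [271.2, 166.2, 157.4, 243.2]), (0.29, [131.5, 256.9, 45.6, 74.7])] [(0.83, [412.5, 175.6, 22.7, 71.5]), (0.71, [389.2, 165.1, 27.1, 59.9]), (0.64, [369.1, 155.6, 23.2, 65.0]), (0.59, [323.9, 348.7, 72.8, 44.4]), (0.22, [288.1, 301.3, 26.0, 32.4])]
[(0.61, [202.9, 307.7, 45.8, 77.0])]
```

```bash
python3 - <<'E'
import cv2,numpy as np
a=cv2.imread('pics/t1.png')[150:360,90:570]
b=cv2.imread('pics/s1.png')[110:250,330:470]
a=cv2.resize(a,(768,336));b=cv2.resize(b,(250,250));o=np.zeros((590,770,3),np.uint8);o[:336,:768]=a;o[338:588,:250]=b;cv2.imwrite('pics/m1.png',o)
E
python3 -c "
from h import *
p=[w(RACK,.018,y,.205) for y in(.09,0,-.095)];print(proj('top',p).round(1))"
```

```text
[[557.8 219.1]
 [544.1 261.9]
 [528.5 308.4]]
```

View pics/m1.png

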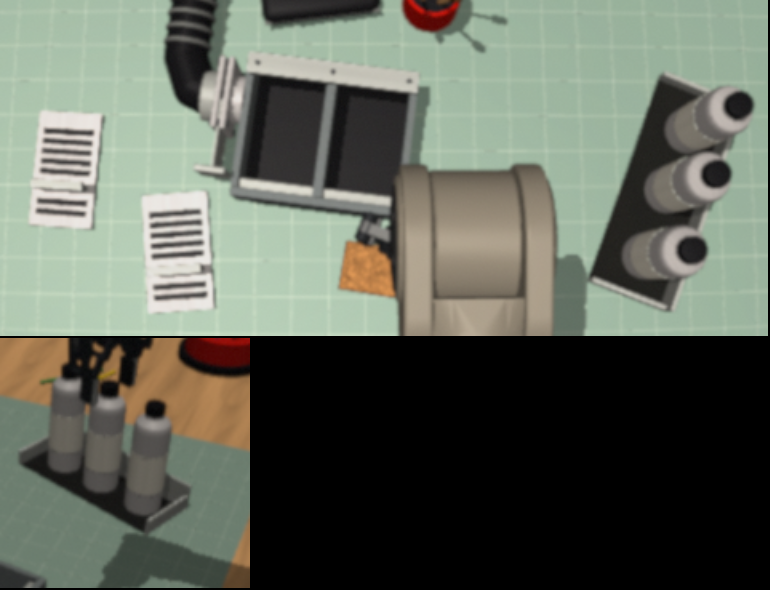

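All three bottles are upright in the rack, with caps at about (551,216), (537,259) and (522,306). That's roughly 10 mm short of the rail, so I'll regrip them and close that gap.

```bash
python3 - <<'E'
from h import *
C=unproj('top',[(551.2,215.6),(537.5,258.8),(521.9,306.3)],.205);a=np.radians(RACK[2])
def rl(p): d=np.array(p)[:2]-RACK[:2];return np.array([d@[np.cos(a),np.sin(a)],d@[-np.sin(a),np.cos(a)]])
for c in C:
    r=rl(c);p=w(RACK,*r)
    _,s,_=pick_s([p[0],p[1],.192],RACK[2]);o=ori(RACK[2],0,s)
    robot.move_to([p[0],p[1],.26],o);fingers.gripper_to(.75,40)
    robot.line_to([p[0],p[1],.193],o);fingers.gripper_to(0,40);robot.pause(.2)
    h=robot.line_to(w(RACK,.028,r[1],.193),velocity=.04,f_stop=8);robot.pause(.2)
    p=robot.current_tool_pos();fingers.gripper_to(.75);robot.line_to([p[0],p[1],.26])
    print('seen',r.round(3),h,rl(p).round(3),p[2],np.round(robot.current_contact_force(),1),robot.current_time_s())
robot.move_to([.35,-.15,.40],o)
im=snap('top','t2');print(rec('bottle_1','top'));print(rec('plate_a','top'))
for c in [(551.2,215.6),(537.5,258.8),(521.9,306.3)]:
    x,y=map(int,c);q=im[y-20:y+20,x-18:x+24].max(2);m=(q<60).astype('uint8')
    n,_,st,ce=cv2.connectedComponentsWithStats(m)
    print([ (st[i,4],rl(unproj('top',[ce[i]+[x-18,y-20]],.205)[0]).round(4)) for i in range(1,n) if st[i,4]>60])
E
```

```text
seen [0.003 0.091] True [0.009 0.092] 0.19461444255810695 [-0.8  0.2  0.2] 22.9167
seen [0.004 0.001] True [0.008 0.002] 0.1944404695391525 [ 0.1 -0.8 -1.1] 26.3417
seen [ 0.004 -0.096] True [ 0.022 -0.094] 0.194024823006117 [-0.1 -0.1 -0.6] 29.9917
[(0.98, [533.3, 224.9, 58.4, 45.0]), (0.68, [499.6, 304.2, 30.2, 18.0]), (0.38, [200.8, 308.7, 47.3, 74.0])]
[(0.79, [201.8, 308.7, 45.3, 77.2]), (0.57, [131.8, 255.6, 44.9, 75.1])]
[(np.int32(209), array([0.0061, 0.0916]))]
[(np.int32(215), array([0.0047, 0.0015]))]
[(np.int32(142), array([-0.0265, -0.0739])), (np.int32(319), array([-0.013 , -0.1165]))]
```

```bash
python3 - <<'E'
from h import *
a=np.radians(RACK[2])
def rl(p): d=np.array(p)[:2]-RACK[:2];return np.array([d@[np.cos(a),np.sin(a)],d@[-np.sin(a),np.cos(a)]])
for y in (.091,.0015):
    p=w(RACK,.007,y)
    _,s,_=pick_s([p[0],p[1],.192],RACK[2]);o=ori(RACK[2],0,s)
    robot.move_to([p[0],p[1],.26],o);fingers.gripper_to(.75,40)
    robot.line_to([p[0],p[1],.193],o);fingers.gripper_to(0,40);robot.pause(.3)
    h=robot.line_to(w(RACK,.021,y,.193),velocity=.03,f_stop=16);robot.pause(.2)
    p=robot.current_tool_pos();fingers.gripper_to(.75);robot.line_to([p[0],p[1],.26])
    print(h,rl(p).round(3),robot.current_time_s())
robot.move_to([.35,.1,.45],ori(0))
im=snap('top','t3',(90,150,570,360),1.6);snap('side','s3');print(rec('bottle_1','side'));print(rec('plate_a','top'),rec('plate_a','side'))
E
```

```text
False [0.016 0.092] 35.8333
False [0.015 0.002] 39.6083
[(0.74, [414.2, 174.2, 24.8, 66.0]), (0.64, [368.6, 155.5, 20.9, 67.2])]
[(0.78, [199.0, 331.2, 44.8, 75.6]), (0.74, [131.6, 253.8, 48.2, 76.8]), (0.4, [515.0, 309.2, 56.4, 36.4])] [(0.95, [245.2, 387.0, 82.1, 61.3]), (0.92, [343.4, 356.5, 78.1, 47.7]), (0.62, [242.8, 269.2, 224.1, 95.1])]
```

View pics/t3.png

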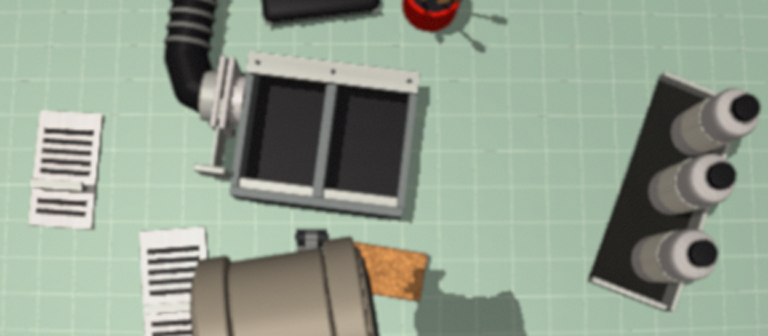

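Bottles are now at the back rail. The right-hand plate has been knocked towards the robot, to about (199,331), and the left one hasn't moved. I'll refit the box with more points, then pick up the left plate.

```bash
python3 - <<'E'
from h import *
from scipy.optimize import least_squares
uv=np.array([(244.7,182),(351.7,195.3),(234.7,271),(340.7,285),(239.3,267),(338.3,278.7),(285.7,272.3),(292.7,273)])
loc=np.array([(95,113,80),(95,-113,80),(-95,113,70),(-95,-113,70),(-83,104,70),(-83,-104,70),(-83,6,70),(-83,-6,70)])/1000
f=lambda p:(proj('top',[w((p[0],p[1],p[2]),x,y,z) for x,y,z in loc])-uv).ravel()
r=least_squares(f,[.57,.1,-7],loss='soft_l1');B=r.x;print(B.round(4),f(B).reshape(-1,2).round(1).tolist())
s='BOX=np.array([%.4f,%.4f,%.2f])'%tuple(B)
t=open('h.py').read().replace('BOX=np.array([.5708,.1038,-6.89])',s);open('h.py','w').write(t)
PL=(.5303,.4633,-3.4)
p=w(PL,-.025,0);_,s,q=pick_s([p[0],p[1],.1],PL[2]);print(s,q);o=ori(PL[2],0,s)
robot.move_to([p[0],p[1],.12],o);fingers.gripper_to(.5,80)
robot.line_to([p[0],p[1],.034],o,velocity=.08);robot.pause(.2);print(np.round(robot.current_tool_pos(),4),p)
fingers.gripper_to(0,80);print('gap',robot.current_finger_gap(),np.round(robot.current_tool_pos(),4))
robot.line_to([p[0],p[1],.2],o);robot.pause(.2)
print('gap',robot.current_finger_gap(),np.round(robot.current_contact_force(),1),np.round(robot.current_tool_pos(),4),robot.current_time_s())
b=.055;_,s2,q=pick_s(w(BOX,-.05,b,.2),BOX[2],12);print(s,s2,q,robot.inverse_kinematics(w(BOX,-.05,b,.2),ori(BOX[2],12,s)))
E
```

```text
[ 0.5708  0.1028 -6.6195] [[0.7, 0.0], [0.7, -0.9], [-1.1, 1.0], [1.5, -0.1], [-0.7, -0.2], [0.2, -0.1], [-0.1, 0.1], [-1.4, 0.1]]
1 [-20.  47. -45.  72.  33.  73. -68.]
[0.5056 0.4651 0.0346] [0.505344   0.46478266 0.        ]
gap 0.12195941045146222 [0.5056 0.4649 0.0344]
gap 0.12628450834496602 [-1.5  0.3 -3.3] [0.5052 0.4643 0.1989] 47.2667
1 1 [ 15.  37. -52.  79.  21.  87. -43.] [ 14.94317073  37.00157213 -51.69091653  78.52535261  20.58016246
  86.82936207 -42.6647365 ]
```

```bash
cat >> h.py <<'E'
def tcp(b,xh,zh,th,off=.0344,dy=0,lx=.105):
    "TCP for hook edge at bay coords xh,zh (m) in bay with box y=b, plate tilt th deg"
    t=np.radians(th);return w(BOX,xh-lx*np.cos(t)+off*np.sin(t),b+dy,.06+zh+lx*np.sin(t)+off*np.cos(t))
def wire(im,cam,b,xh,zh,th,dy=0):
    o=im[:,:,::-1].copy();t=np.radians(th)
    def L(ps,c):
        q=np.round(proj(cam,ps)*8).astype(int);cv2.polylines(o,[q.reshape(-1,1,2)],True,c,1,cv2.LINE_AA,3)
    for yc in(.055,-.055): L([w(BOX,x,yc+y,.07) for x,y in((-.083,.049),(-.083,-.049),(.067,-.049),(.067,.049))],(0,0,255))
    L([w(BOX,x,y,.08) for x,y in((.067,.113),(.067,-.113),(.095,-.113),(.095,.113))],(0,255,255))
    if b is not None:
        P=[]
        for s,y in((0,.045),(0,-.045),(.16,-.045),(.16,.045)):
            P.append(w(BOX,xh-s*np.cos(t)+.008*np.sin(t),b+dy+y,.06+zh+s*np.sin(t)+.008*np.cos(t)))
        L(P,(255,0,0))
    return o
E
python3 - <<'E'
from h import *
o=ori(BOX[2],12,1);b=.055
robot.move_to(w(BOX,-.05,b,.22),o)
robot.line_to(tcp(b,.056,.030,12),o);robot.pause(.3)
e=np.array(robot.current_tool_pos())-tcp(b,.056,.030,12);print('err',e.round(4),robot.current_finger_gap(),robot.current_time_s())
out=[]
for c,cr in(('top',(190,160,370,310)),('side',(150,210,380,350))):
    im=snap(c);cv2.imwrite('pics/'+c+'h.png',im[:,:,::-1]);x=wire(im,c,b,.056,.030,12)[cr[1]:cr[3],cr[0]:cr[2]]
    out.append(cv2.resize(x,(780,int(780/x.shape[1]*x.shape[0])))[:,:])
H=[cv2.resize(i,(int(i.shape[1]*290/i.shape[0]),290)) for i in out]
W=max(i.shape[1] for i in H);cv2.imwrite('pics/hov.png',np.vstack([cv2.copyMakeBorder(i,0,0,0,W-i.shape[1],0) for i in H]))
E
```

```text
err [0.0004 0.0003 0.0009] 0.119915899450259 49.375
```

View pics/hov.png

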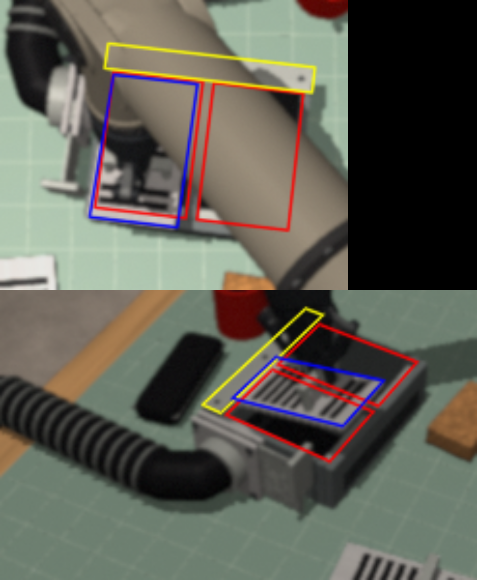

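The wireframes match the plate and box in both views, so I'll insert it.

```bash
cat >> h.py <<'E'
def insert(b,off=.0344,dy=0,s=1,th=12):
    o=ori(BOX[2],th,s);st=lambda n,h:print(n,h,(np.array(robot.current_tool_pos())-T).round(4),np.round(robot.current_contact_force(),1),round(robot.current_finger_gap(),3))
    T=tcp(b,.056,.0025,th,off,dy);h=robot.line_to(T,o,velocity=.05,f_stop=12);robot.pause(.2);st('down',h)
    T=tcp(b,.083,.0025,th,off,dy);h=robot.line_to(T,o,velocity=.03,f_stop=8);robot.pause(.2);st('in',h)
    a=np.radians(BOX[2]);e=np.array(robot.current_tool_pos())-T
    xh=.083+e[0]*np.cos(a)+e[1]*np.sin(a);print('hook x reached',xh.round(4));return xh
E
python3 - <<'E'
from h import *
xh=insert(.055);print(robot.current_time_s())
E
```

```text
down False [0.0002 0.0002 0.0004] [-0.  -0.2 -3.3] 0.122
in False [-0.0002  0.      0.    ] [ 0.3 -0.5 -3.2] 0.122
hook x reached 0.0828
51.625
```

```bash
cat >> h.py <<'E'
def seat(b,off=.0344,dy=0,s=1,th=12,back=.002):
    o=ori(BOX[2],th,s);a=np.radians(BOX[2])
    T=tcp(b,.094,.0025,th,off,dy);h=robot.line_to(T,o,velocity=.02,f_stop=7)
    e=np.array(robot.current_tool_pos())-T;xh=.094+e[0]*np.cos(a)+e[1]*np.sin(a)
    print('push',h,xh.round(4),np.round(robot.current_contact_force(),1))
    if not h: return None
    xf=xh-back
    robot.line_to(tcp(b,xf,.0025,th,off,dy),o,velocity=.03);robot.pause(.2);print('f',np.round(robot.current_contact_force(),1))
    h=robot.line_to(tcp(b,xf,.001,0,off,dy),ori(BOX[2],0,s),velocity=.03,f_stop=15);robot.pause(.3)
    T=tcp(b,xf,.001,0,off,dy)
    print('flat',h,(np.array(robot.current_tool_pos())-T).round(4),np.round(robot.current_contact_force(),1),np.round(robot.current_torque(),2),robot.current_finger_gap())
    return xf
E
python3 - <<'E'
from h import *
print(seat(.055),robot.current_time_s())
E
```

```text
push True 0.0828 [ 0.5  0.2 -2.9]
f [-0.5 -0.1 -3.9]
flat False [ 0.0002  0.     -0.    ] [ 0.4 -0.2 -3.4] [-0.03  0.04  0.02] 0.11974766569884243
0.080842918482749 53.65
```

```bash
python3 - <<'E'
from h import *
o=ori(BOX[2],0,1)
h=robot.line_to(tcp(.055,.0808,-.002,0),o,velocity=.02,f_stop=8);print(h,(np.array(robot.current_tool_pos())-tcp(.055,.0808,0,0)).round(4),np.round(robot.current_contact_force(),1))
fingers.gripper_to(.4);p=tcp(.055,.0808,.08,0);robot.line_to(p,o)
robot.move_to([.30,-.25,.45],ori(0,0,1))
out=[]
for c,cr in(('top',(90,160,370,370)),('side',(150,210,410,380))):
    im=snap(c);print(c,rec('plate_a',c));cv2.imwrite('pics/'+c+'4.png',im[:,:,::-1]);x=wire(im,c,.055,.0808,0,0)[cr[1]:cr[3],cr[0]:cr[2]]
    out.append(x)
H=[cv2.resize(i,(780,int(i.shape[0]*780/i.shape[1]))) for i in out]
H=[cv2.resize(i,(int(i.shape[1]*298/i.shape[0]),298)) for i in H]
cv2.imwrite('pics/p1.png',np.hstack(H)[:, :800]); print(np.hstack(H).shape,robot.current_time_s())
cv2.imwrite('pics/p1.png',np.hstack(H))
E
```

```text
True [ 0.0005  0.0002 -0.0001] [-0.9  0.   4.9]
top [(0.85, [267.6, 234.6, 51.1, 74.2]), (0.65, [200.7, 331.4, 47.2, 75.8])]
side [(0.88, [292.6, 270.6, 71.0, 39.9]), (0.78, [342.4, 358.6, 76.8, 49.0])]
(298, 852, 3) 57.1083
```

View pics/p1.png

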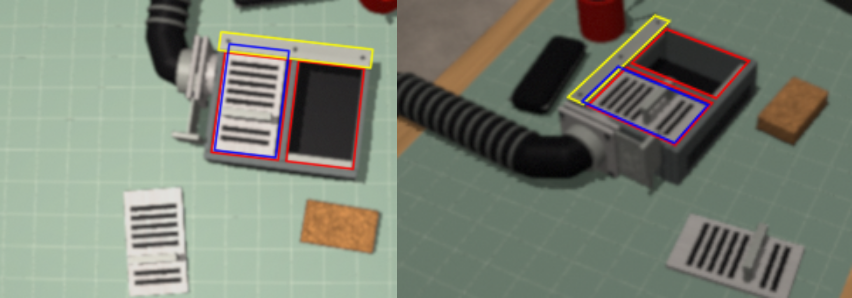

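The left plate lies flat under the lip, and contact came exactly at ledge height. Now the corners of the second plate.

```bash
python3 - <<'E'
import cv2
im=cv2.imread('pics/top4.png')
x0,y0,x1,y1,s=170,180,350,380,4
o=cv2.resize(im[y0:y1,x0:x1],None,fx=s,fy=s,interpolation=cv2.INTER_CUBIC)[:600*1]
for x in range(180,x1,20): cv2.putText(o,str(x),((x-x0)*s-10,10),0,.4,(0,0,255),1)
for y in range(180,y1,20): cv2.putText(o,str(y),(0,(y-y0)*s+4),0,.4,(0,0,255),1)
o=cv2.resize(im[180:380,170:350],None,fx=3,fy=3,interpolation=cv2.INTER_CUBIC);cv2.imwrite('pics/c4.png',o)
E
```

View pics/c4.png

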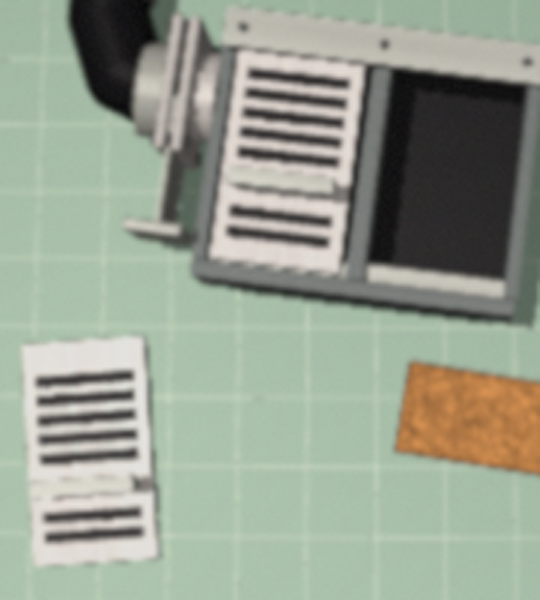

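```bash
cat > pk.py <<'E'
from h import *
from scipy.optimize import least_squares
a=np.radians(BOX[2])
for q in unproj('top',[(239.7,266.7),(283,271.7)],.068):
    d=q[:2]-BOX[:2];print('plate1 free edge corner in box',np.round([d@[np.cos(a),np.sin(a)],d@[-np.sin(a),np.cos(a)]],4))
uv=np.array([(177.3,295.3),(218,292.3),(182,368.7),(222.7,365.7)])
loc=[(.08,.045,.008),(.08,-.045,.008),(-.08,.045,.008),(-.08,-.045,.008)]
r=least_squares(lambda p:(proj('top',[w(p,*l) for l in loc])-uv).ravel(),[.37,.3,5.]);PL=r.x;print(PL.round(4),r.fun.round(1))
p=w(PL,-.025,0);_,s,q=pick_s([p[0],p[1],.1],PL[2]);print(s,q);o=ori(PL[2],0,s)
robot.move_to([p[0],p[1],.12],o);fingers.gripper_to(.5,80)
robot.line_to([p[0],p[1],.034],o,velocity=.08);robot.pause(.2);fingers.gripper_to(0,80)
z=robot.current_tool_pos()[2]
robot.line_to([p[0],p[1],.2],o);robot.pause(.2)
print('gap',robot.current_finger_gap(),'z',z,np.round(robot.current_contact_force(),1),robot.current_time_s())
b=-.055;o=ori(BOX[2],12,s)
robot.move_to(w(BOX,-.05,b,.22),o)
T=tcp(b,.056,.030,12,z);robot.line_to(T,o);robot.pause(.3)
print('err',(np.array(robot.current_tool_pos())-T).round(4),robot.current_finger_gap(),robot.current_time_s())
im=snap('side');x=wire(im,'side',b,.056,.030,12)[190:350,230:410];cv2.imwrite('pics/hov2.png',cv2.resize(x,None,fx=3,fy=3))
E
python3 pk.py
```

```text
plate1 free edge corner in box [-0.0823  0.1021]
plate1 free edge corner in box [-0.082   0.0116]
[0.3687 0.3056 4.7619] [-0.1 -0.3  0.  -0.4 -0.3  0.3  0.3  0.5]
-1 [  4.  28. -61. 111.  29.  59. 114.]
gap 0.1281186445127092 z 0.0343964636872575 [-0.7  0.2 -3.8] 62.925
err [0.0004 0.0001 0.0009] 0.11685402347991333 65.0333
```

View pics/hov2.png

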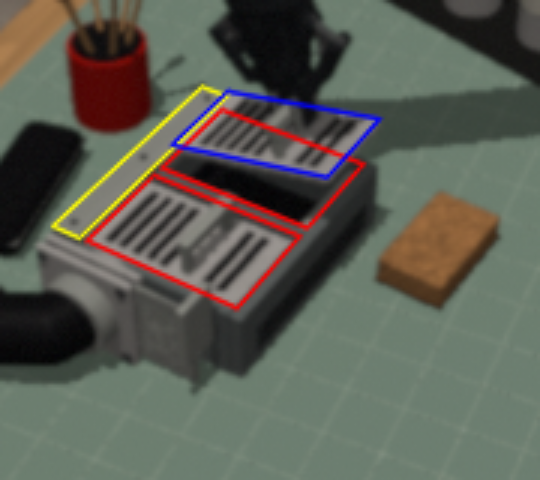

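The plate sits as modelled over the right bay. Same insertion again.

```bash
python3 - <<'E'
from h import *
b=-.055;s=-1
insert(b,s=s)
o=ori(BOX[2],12,s);robot.line_to(tcp(b,.0812,.0025,12),o,velocity=.03)
o=ori(BOX[2],0,s);h=robot.line_to(tcp(b,.0812,.001,0),o,velocity=.03,f_stop=15);robot.pause(.3)
print('flat',h,(np.array(robot.current_tool_pos())-tcp(b,.0812,.001,0)).round(4),np.round(robot.current_contact_force(),1),robot.current_finger_gap())
if not h:
    h=robot.line_to(tcp(b,.0812,-.002,0),o,velocity=.02,f_stop=8);print(h,(np.array(robot.current_tool_pos())-tcp(b,.0812,0,0)).round(4),np.round(robot.current_contact_force(),1))
    fingers.gripper_to(.4);robot.line_to(tcp(b,.0812,.08,0),o)
    robot.move_to([.30,-.20,.45],ori(0,0,1))
    out=[]
    for c,cr in(('top',(200,170,570,360)),('side',(180,120,440,340))):
        im=snap(c);cv2.imwrite('pics/'+c+'5.png',im[:,:,::-1]);out.append(im[cr[1]:cr[3],cr[0]:cr[2],::-1])
    H=[cv2.resize(out[0],(555,285)),cv2.resize(out[1],(366,310))]
    W=560;cv2.imwrite('pics/p2.png',np.vstack([cv2.copyMakeBorder(i,0,0,0,W-i.shape[1],0) for i in H]))
print(robot.current_time_s())
E
```

```text
down False [0.0003 0.0001 0.0004] [ 0.7  0.4 -4. ] 0.122
in False [-0.0007  0.0002 -0.    ] [-3.8  0.9 -3.6] 0.126
hook x reached 0.0823
flat False [0.0003 0.0001 0.    ] [-0.5  0.7 -3.7] 0.11811719014100394
True [0.0005 0.0002 0.    ] [-0.4 -0.3  5. ]
71.7417
```

View pics/p2.png

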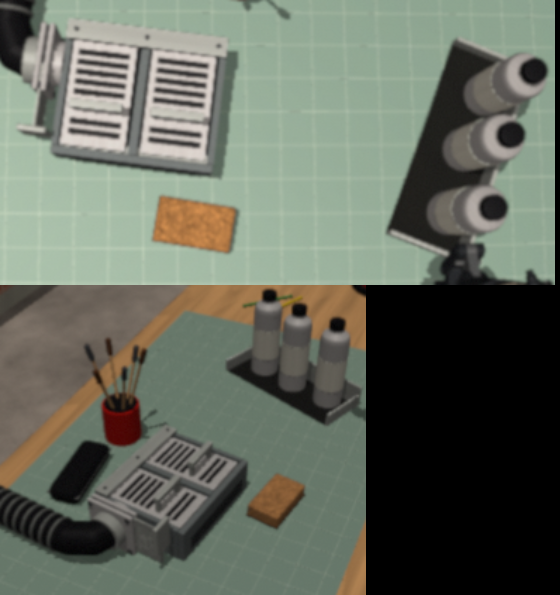

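Both plates are flat under the lip and the bottles stand at the rail. The second plate met the far wall at hook x = 82 mm. Now the gate.

```bash
python3 - <<'E'
from h import *
im=snap('top');print(rec('gate_tab','top'))
x0,y=-.068,.138
p=w(BOX,x0,y,.093);_,s,q=pick_s(p,BOX[2]);print(s,q,pick_s(w(BOX,x0-.072,y,.093),BOX[2])[1:]);o=ori(BOX[2],0,s)
robot.move_to(w(BOX,x0,y,.2),o);fingers.gripper_to(.42,60)
h=robot.line_to(p,o,velocity=.08,f_stop=8);print('down',h,robot.current_tool_pos()[2])
if not h:
    fingers.gripper_to(0,60);print('gap',robot.current_finger_gap(),np.round(robot.current_contact_force(),1))
    h=robot.line_to(w(BOX,x0-.073,y,.093),velocity=.04,f_stop=22);robot.pause(.3)
    a=np.radians(BOX[2]);d=np.array(robot.current_tool_pos())[:2]-w(BOX,x0,y)[:2]
    print('pull',h,d@[np.cos(a),np.sin(a)],np.round(robot.current_contact_force(),1),robot.current_finger_gap(),robot.current_time_s())
E
```

```text
[(0.65, [223.6, 237.6, 24.7, 47.3])]
1 [ -6.  32. -31.  94.  18.  60. -48.] (-1, array([ 15.,  41., -69., 102.,  42.,  67., 106.]))
down False 0.09363818615538169
gap 0.08299395911551777 [ 1.8 -0.2  1.6]
pull True -0.059770302697932834 [-3.2  0.7  3.1] 0.08253868733548832 77.6917
```

```bash
python3 - <<'E'
from h import *
x0,y=-.068,.138;a=np.radians(BOX[2])
h=robot.line_to(w(BOX,x0-.074,y,.093),velocity=.03,f_stop=20);robot.pause(.3)
t=np.array(robot.current_tool_pos());d=t[:2]-w(BOX,x0,y)[:2]
print('pull',h,d@[np.cos(a),np.sin(a)],np.round(robot.current_contact_force(),1),robot.current_finger_gap())
fingers.gripper_to(.42);robot.line_to([*t[:2],.2]);robot.move_to([.30,-.20,.45],ori(0,0,1))
im=snap('top');print(rec('gate_tab','top'));x=im[170:360,170:570,::-1];cv2.imwrite('pics/g.png',cv2.resize(x,None,fx=2,fy=2))
b=snap('side');cv2.imwrite('pics/gs.png',b[:,:,::-1])
print(robot.current_time_s(),proj('top',[w(BOX,x0,y,.105),w(BOX,x0-.07,y,.105)]).round(1))
E
```

```text
pull True -0.05991457366785585 [5.3 0.5 4.3] 0.08139270725633048
[(0.75, [217.2, 266.4, 26.5, 50.5]), (0.59, [322.1, 239.8, 49.4, 69.9])]
81.7333 [[221.  255.6]
 [216.2 290.1]]
```

View pics/g.png

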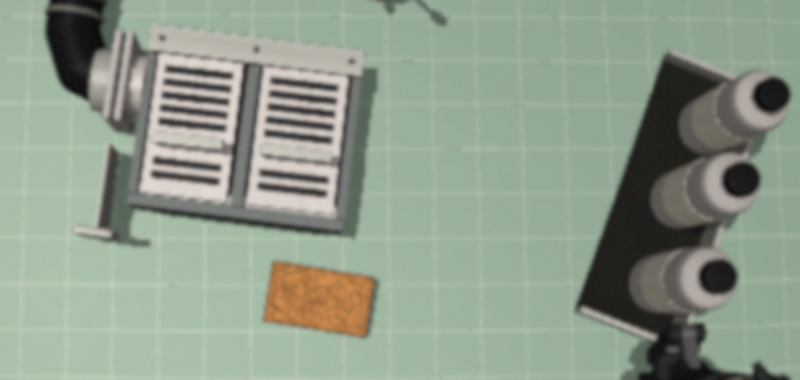

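The tab sits at (217,285.5), about 60 mm open, so I'll pull the rest of the way.

```bash
python3 - <<'E'
from h import *
x0,y=-.068,.138;a=np.radians(BOX[2]);ex=np.array([np.cos(a),np.sin(a)])
p=w(BOX,x0-.060,y,.093);_,s,q=pick_s(p,BOX[2]);o=ori(BOX[2],0,s)
robot.move_to(w(BOX,x0-.060,y,.2),o);fingers.gripper_to(.42,60)
h=robot.line_to(p,o,velocity=.08,f_stop=12)
if h: print('hit on the way down'); raise SystemExit
fingers.gripper_to(0,60);robot.pause(.4)
for k in range(3):
    h=robot.line_to(w(BOX,x0-.072,y,.093),velocity=.012,f_stop=35);robot.pause(.2)
    t=np.array(robot.current_tool_pos());d=(t[:2]-w(BOX,x0,y)[:2])@ex
    print('pull',h,d.round(4),np.round(robot.current_contact_force(),1),round(robot.current_finger_gap(),3))
    if d<-.07: break
fingers.gripper_to(.42);robot.line_to([*t[:2],.2]);robot.move_to([.30,-.20,.45],ori(0,0,1))
im=snap('top');x=im[170:360,170:570,::-1];cv2.imwrite('pics/g2.png',cv2.resize(x,None,fx=2,fy=2));print(robot.current_time_s())
E
```

```text
pull False -0.0602 [ 24.    2.6 -12.9] 0.08
pull False -0.0602 [ 22.9   2.7 -11.1] 0.081
pull False -0.0601 [ 23.3   1.8 -12.5] 0.081
91.675
```

View pics/g2.png

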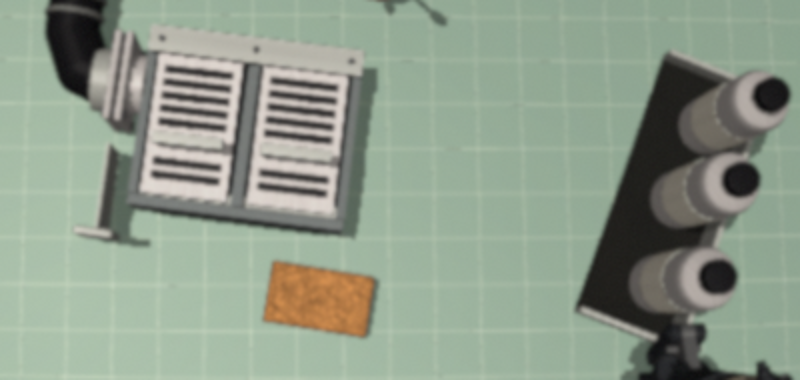

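```bash
python3 - <<'E'
from h import *
a=np.radians(BOX[2]);R=np.array([[np.cos(a),np.sin(a)],[-np.sin(a),np.cos(a)]])
o=[]
for z,uv in((.092,(225.7,230)),(.105,(221.0,253.3)),(.105,(221.,256.)),(.105,(217,285.5))): o.append((z,(R@(unproj('top',[uv],z)[0][:2]-BOX[:2])).round(4).tolist()))
print(o)
A=cv2.imread('pics/top0.png')[170:310,195:255];B=snap('top')[170:310,195:255,::-1]
cv2.imwrite('pics/cmp.png',cv2.resize(np.hstack([A,B]),None,fx=4,fy=4,interpolation=cv2.INTER_CUBIC))
E
```

```text
[(0.092, [-0.0129, 0.1379]), (0.105, [-0.0633, 0.1386]), (0.105, [-0.0687, 0.1378]), (0.105, [-0.1287, 0.1377])]
```

View pics/cmp.png

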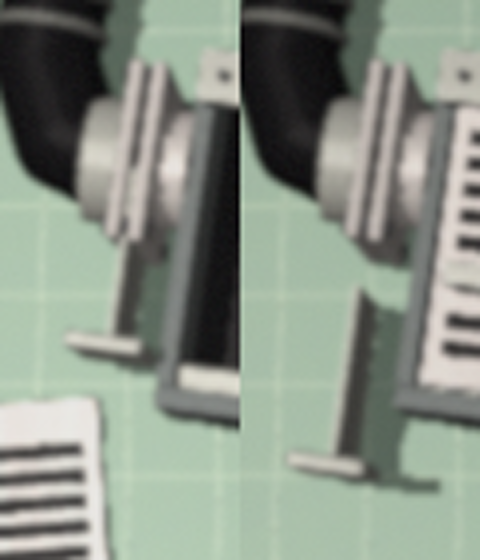

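In the first picture the tab stood about 50 mm from the gate frame, against 43 mm when shut, so the gate started roughly 8 mm open. It travelled 60 mm and now sits against a hard stop: 24 N gave no further movement, which is consistent with the 70 mm end. Handing in.

```bash
python3 -c "
from h import *
print(np.round(robot.current_tool_pos(),3),np.round(robot.current_contact_force(),1));workorder.close_job();print(robot.current_time_s())"
```

```text
[ 0.3   -0.199  0.449] [1.1 0.2 0.2]
the job is handed in; nothing more can be done
the job is handed in; nothing more can be done
```

The job is handed in, finished at about 92 s on the robot clock. My last checks show everything in place, but no verdict is reported, and the gate opening is partly inferred.

- **Bottles:** all three were slid upright by the neck into the rack. They stopped about 15–22 mm along rack x (18 mm is touching the back rail). The first slide stopped about 10 mm short and a second attempt stopped early on two of them, so I pushed again.
- **Plates:** both were hooked under the lip and lowered flat, with contact at ledge height within 0.1 mm. The last top and side pictures show both lying flat. One camera measurement put the left plate about 2 mm nearer the robot than the arm reading (hook at 78 mm instead of 81), which is still within limits. One plate was knocked about 5 cm before I picked it up, so I measured it again first.
- **Blast gate:** pulled last, until it hit a hard stop. The tab only moved about 60 mm, and three more pulls at about 24 N did not shift it. The first picture suggests the gate started about 8 mm open, so I take the stop to be the full 70 mm. I could not read the joint directly to confirm that.
- **Other items:** the sanding block, brush pot and glasses case were never touched. At hand-in the arm stood clear at about 0.45 m height.

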